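Clamp the lower housing half, then seat the upper half on its dowels and hold it shut

TASK

Turn both red clamp knobs of the grey holder clockwise until they are fully home, so that the lower half of the clock-drive housing is clamped. Then pick up the loose upper half by its blue rib, set it squarely on the two dowels of the lower half (either way round) and press it down flush against the spring, and finish while still holding it pressed shut - do not let go, I will put the screws in. Leave the other things on the bench alone.

Things in the scene. Friction and masses are not known exactly. Their poses are not given: they have to be found in the camera images.
- holder: grey holder fixed to the bench, base plate 120 x 264 x 14 mm (x, y, z), may stand turned up to 0.3 rad; origin at the centre of its underside, on the bench, z up. The lower half lies in a nest on the plate, 14 mm above the bench. The two red clamp knobs stand on the holder's y axis, at y = +105 mm (knob_a) and -105 mm (knob_b)
- knob_a (a joint): turning angle (rad) of the clamp knob at the holder's +y end; grows clockwise seen from above; starts at 0.1 to 0.45, end stop (home) 1.571; friction 0.06 N m, stays where left. Red bar 46 long, 14 wide, 29.5 to 61.5 mm above the bench, on a steel disc (diameter 32 mm) with a tongue along the bar reaching 43 mm from the axis. At 0 the tongue points to the holder's +x, home to its -y
- knob_a_grip (a point): point on the turning axis of knob_a in the red bar, 50.5 mm above the bench (11 mm below the bar's top, 21 mm above the steel disc); turns with the knob: its x axis lies along the bar
- knob_b (a joint): the same for the clamp knob at the holder's -y end, same sizes: grows clockwise seen from above, end stop (home) at 1.571; at 0 the tongue points to the holder's -x, home to its +y
- knob_b_grip (a point): point on the turning axis of knob_b in the red bar, 50.5 mm above the bench; turns with the knob: its x axis lies along the bar
- lower_half: aluminium lower half, loose in the nest (1.5 mm play), axes as the holder's, origin under its centre. Flange 70 x 144 x 8 mm; raised body 70 x 104 mm, flat top (parting face) 22 mm above the origin. Two steel dowels at x = 0, y = +-40 mm, diameter 8, 14 mm tall, top 5 mm tapered. In the middle a brass sprung disc, diameter 40, 4 mm proud of the face: yields at 6 N, level with the face at 10 N
- lower_face (a point): centre of the parting face of the lower half, 36 mm above the bench; axes as the lower half's. Shut, the cover's origin lies here; unpressed, the sprung disc holds the cover 4 mm above it
- cover: loose upper half, 0.18 to 0.35 kg, lying flat on the bench: aluminium plate 70 x 104 x 14 mm (x, y, z), origin at the centre of its flat underside; two through bores, diameter 10 mm, at x = 0, y = +-40 mm. Blue grip rib on top in the middle, 20 mm wide along x, 46 mm long along y, from 14 to 48 mm above the origin. Fits with its y axis along the lower half's y axis, either way round
- cover_grip (a point): point in the middle of the blue rib, 38 mm above the underside of the cover
- oil_bottle: bystander: small amber bottle, 38 mm diameter, 75 mm tall; origin under its centre
- parts_dish: bystander: green glass dish, 72 mm diameter, 28 mm tall; origin under its centre
- screwdriver: bystander: screwdriver with green handle, 150 mm long, lying
- loupe: bystander: black eye loupe, 38 mm diameter, 30 mm tall; origin under its centre
Things that resemble listed ones, but are neither listed nor needed, are in the scene too. Leave any black or purple look-alike of the cover alone.

How it is judged:
On the way, in this order (a step that is already met when the one before it is completed fails the run):
1. both clamp knobs are turned clockwise to their end stops while the upper half is not yet on (value of joint each of knob_a, knob_b above 1.49 rad and horizontal distance between cover and lower_face above 0.05 m), for 0.2 s.
2. the upper half sits on both dowels and is pressed flush (z of cover in the frame of lower_face below 0.0018 m and horizontal distance between cover and lower_face below 0.003 m and angle between the y axis of cover and the y axis of lower_half, either way round below 0.06 rad), for 0.2 s.
At the end, for the whole second after the job is handed in: Both knobs within 0.08 rad of home; the upper half on both dowels, centred within 3 mm and 0.06 rad, at most 1.8 mm off the parting face, pressed with over 6 N on the lower half by the fingers, which still hold it; the lower half still in its nest (4 mm) (all of step 2 and value of joint each of knob_a, knob_b above 1.49 rad and z of cover in the frame of lower_face above -0.003 m and angle between the z axis of cover and the z axis of lower_half, either way round below 0.04 rad and contact force between cover and lower_half above 6 N and contact force between the fingers and cover above 5 N and horizontal distance between lower_half and holder below 0.004 m and z of lower_half in the frame of holder below 0.017 m); the arm keeps its last pose, push and grip.
It fails at once if a bystander is pushed more than 20 mm or knocked over (distance of any of oil_bottle, parts_dish, screwdriver, loupe from where it was at the start of the episode above 0.02 m or angle between oil_bottle's own z axis and vertical above 0.5 rad).
It also fails if it takes over 61 s, if anything falls off the work surface, if the arm or the gripper's body presses on something with over 40 N, if the wrist force passes 120 N, or if a joint passes its speed limit or range.

ROBOT

A 7-joint arm with a two-finger parallel gripper is mounted at the origin on the work surface. World frame = base frame: x ahead of the robot, y to its left, z up, the work surface at z = 0. Lengths are in m, angles in rad, forces in N, time in s.
With the tool pointing down it reaches from about 0.425 to 0.925 m from the base axis. Payload 6.8 kg.
Tool frame: the origin (TCP) lies midway between the tips of the shut fingers; the grasp point (between the pads) lies bot.grip_point_offset behind it (bot.grip_point_offset is the distance from the TCP to the grasp point, in m); z points along the fingers, y is the line along which they close (so a half turn about z gives the same grasp; the last joint's range is limited). The gripper opens to 88 mm and grips with 3 to 60 N. Pads are 20 mm wide; open, the fingers measure 115 mm over their backs; the gripper's body (75 mm by 178 mm) begins 61 mm behind the grasp point.
Start: joints at [-1.349, 0.477, 0.022, 1.555, -0.011, 1.109, -0.083], TCP at [0.219, 0.639, 0.223] pointing down, gripper open.
Joint ranges: [-2.96, 2.96], [-0.34, 2.1], [-1.41, 1.46], [0.24, 2.44], [-1.37, 4.51], [0.17, 1.92], [-2.96, 2.96]. Speed limits (rad/s): [2.39, 2.39, 3.14, 3.14, 3.14, 3.14, 3.14].

INTERFACE

Orientations are given as a unit quaternion [x, y, z, w].
In Python, from rig import bot gives the robot as it stands. The module is installed in compiled form; this text tells all that it offers.
- The arm moves only by the tool step_arm, never from a script. Its argument "increments" is a list of rows, each an object of numbers: "claw": the finger opening in m, from 0 to 0.0878; "tx", "ty", "tz": the shift along the world's x, y, z in m; "wx", "wy", "wz": the turn, a rotation vector about the world's x, y, z in rad. A call has 1 to 20 rows; each row shifts and turns the commanded pose from where the row before left it; what a row does not reach is not made up. A row lasts 1/8 s, in which the tool goes at most 62.5 mm and 10.7 degrees, less where a joint would pass 70% of its speed; a pose out of reach is approached as far as the arm can. A call with a gripper value outside its range is refused whole. The fingers move at their own pace and stop on an object; "grip_force" is the grip in N (left out, the last holds). Time passes only in rows, so rows that do not move let the fingers close. It gives the time, the measured TCP pose, the force, the opening and the grip force at its end, in the units of the state.
- bot.get_obs(): the state, without advancing time (a new reading comes with each control period).
- bot.snapshot(name): name is "scene" or "top" or "wrist"; returns a dict with "image" (384x512x3 uint8, blue, green, red), "range_z" (384x512 float32, m along the optical axis (not along the pixel's ray), 0 where there is no reading), "fov_y" (degrees; the focal length in pixels is half the picture's height over the tangent of half this angle, whatever the lens; pixels are square), "cx", "cy" (the principal point, pixels), "R" (3x3) and "t" (3): a world point X has camera coordinates R X + t. Camera axes: x right, y down, z forward; pixel columns grow to the right and rows downward; lengths in m; the calibration is good to about 2 mm. The wrist camera is an equidistant fisheye: a pixel r from the principal point sees the ray r / f radians off the axis. A picture is of the moment at which its call begins.
- bot.sign_off(): hands the job in; it is judged then, once.
The state is a dict: "t": time; "qpos": joint angles; "qd": joint speeds; "joint_torque": joint torques, N m; "position": TCP position; "tool_rot": TCP orientation; "force": force on the tool from outside, world axes, zero at the start; "moment": the same for the moment, N m; "finger_gap": opening from 0.0 (shut) to 1.0 (fully open); "grasp_force": force on a finger pad.
Only numpy, scipy, OpenCV 4.12 (cv2) and the standard library are available. Lean on these libraries where they do the work, as an engineer would, in place of code of your own. Each camera call takes 0.05 s, during which the arm holds its last target. There are 200 camera calls.

## Working session

There is one attempt and no reset: what is moved stays moved. The work goes in short steps, Python scripts to look and compute and a tool call to move; the robot and the scene stay as the last step left them, time stands still between calls to the robot, and variables do not carry over. Pictures are saved under pics/ and viewed, at most 10 in all, crops included, and the job is handed in when it is done.

Besides the shell and the picture viewer there is one more tool, called by a JSON object that holds its "method" and its "body". step_arm: Moves the arm, as the interface text tells. Its arguments: {"type":"object","properties":{"increments":{"type":"array"},"grip_force":{"type":"number"}},"required":["increments"]}

```bash
mkdir -p pics; cat > h.py <<'E'
import numpy as np, cv2
from rig import bot
def snap(n):
    s=bot.snapshot(n); s['f']=s['image'].shape[0]/2/np.tan(np.radians(s['fov_y'])/2); return s
def ray(s,u,v):
    d=np.array([(u-s['cx'])/s['f'],(v-s['cy'])/s['f'],1.]); return -s['R'].T@s['t'], s['R'].T@d
def onz(s,u,v,z):
    o,d=ray(s,u,v); return o+d*(z-o[2])/d[2]
def cloud(s):
    v,u=np.mgrid[:384,:512]; r=s['range_z']
    c=np.stack([(u-s['cx'])/s['f']*r,(v-s['cy'])/s['f']*r,r],-1)
    return (c-s['t'])@s['R']
E
python3 - <<'E'
from h import *
o=bot.get_obs(); print({k:np.round(v,3) for k,v in o.items()}, bot.grip_point_offset)
ims=[]
for n in ['top','scene']:
    s=snap(n); np.save(n+'.npy',s,allow_pickle=True); cv2.imwrite(f'pics/{n}0.png',cv2.resize(s['image'],(800,600)))
    print(n,s['fov_y'],np.round(-s['R'].T@s['t'],3))
E
```

```text
{'t': np.float64(0.0), 'qpos': array([-1.349,  0.478,  0.022,  1.556, -0.011,  1.109, -0.083]), 'qd': array([ 0.001, -0.001, -0.002, -0.   , -0.   ,  0.001, -0.001]), 'joint_torque': array([-0.0000e+00, -5.8286e+01,  1.5340e+00, -2.7260e+01, -5.4000e-02,
        1.7000e-02,  0.0000e+00]), 'position': array([0.218, 0.638, 0.222]), 'tool_rot': array([ 0.164,  0.986, -0.001, -0.   ]), 'force': array([ 0.404, -0.13 , -0.71 ]), 'moment': array([ 0.016, -0.016,  0.024]), 'grasp_force': np.float64(0.0), 'finger_gap': np.float64(1.001)} 0.0187
top 55.33459001647618 [ 0.511 -0.006  0.805]
scene 45.157288784412145 [1.299 0.176 0.917]
```

View pics/top0.png

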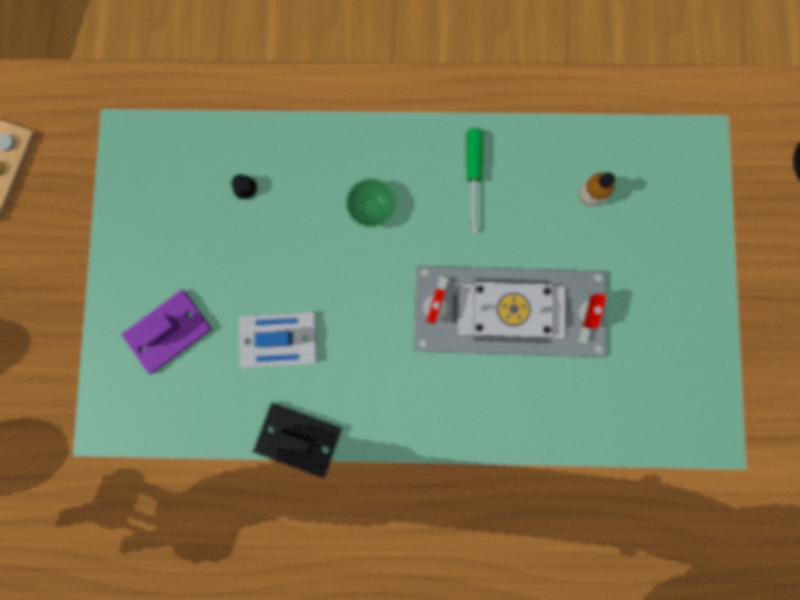

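View pics/scene0.png

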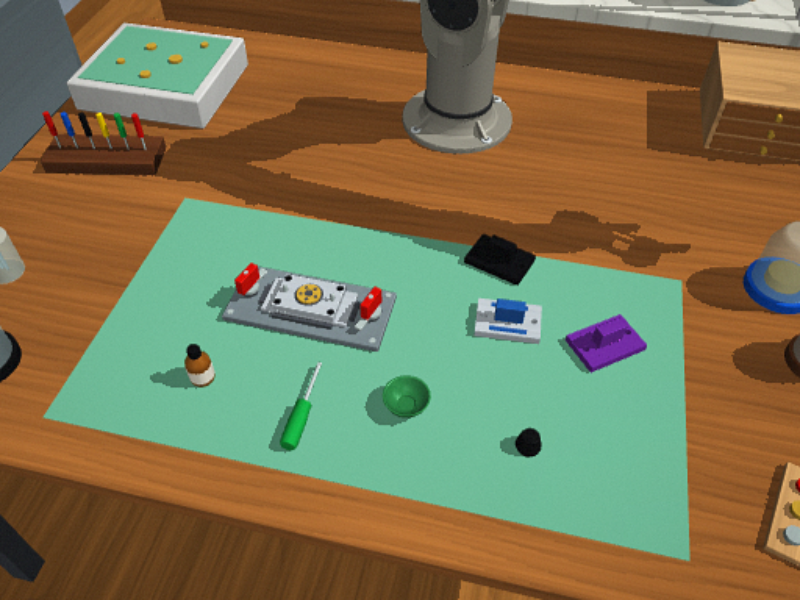

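The top view (800 px scale) shows the holder at (511,310), with the left knob (knob_a, +y end) at (437,300) and the right knob (knob_b) at (594,312). There are three cover candidates: aluminium with a blue rib at (277,339), black at (297,440) and purple at (167,331). Only the aluminium one matches the description. I'll measure everything and confirm it in a crop.

```bash
cat > m.py <<'E'
from h import *
def masks(im):
    h=cv2.cvtColor(im,cv2.COLOR_BGR2HSV); H,S,V=cv2.split(h)
    return dict(red=((H<6)|(H>174))&(S>170)&(V>90), blue=(H>100)&(H<125)&(S>120)&(V>60), brass=(H>15)&(H<32)&(S>120)&(V>90))
def rect(p):
    (c,sz,a)=cv2.minAreaRect((p[:,:2]*1000).astype(np.float32))
    b=cv2.boxPoints((c,sz,a)); e=[b[1]-b[0],b[2]-b[1]]; l=max(e,key=np.linalg.norm)
    return np.round(c,1),np.round(sorted(sz),1),round(float(np.arctan2(l[1],l[0])%np.pi),3)
if __name__=='__main__':
  for n in ['top','scene']:
    s=np.load(n+'.npy',allow_pickle=True).item(); P=cloud(s); M=masks(s['image'])
    ws=(P[...,0]>.3)&(P[...,0]<.75)&(abs(P[...,1])<.5)&(s['range_z']>0)
    for k,(lo,hi) in dict(red=(.057,.066),blue=(.044,.052),brass=(.03,.046)).items():
        m=(M[k]&ws&(P[...,2]>lo)&(P[...,2]<hi)).astype(np.uint8)
        nc,L,st,_=cv2.connectedComponentsWithStats(m,connectivity=8)
        for i in range(1,nc):
            if st[i,4]>15: q=P[L==i]; print(n,k,st[i,4],np.round(np.median(q,0)*1000,1),rect(q),'mean',np.round(q.mean(0)*1000,1))
    x=P[...,0]; y=P[...,1]
    for nm,lo,hi,yy in [('plate',.011,.018,(-.30,.08)),('face',.033,.039,(-.2,.02)),('cov',.011,.018,(.12,.30)),]:
        m=(ws&(P[...,2]>lo)&(P[...,2]<hi)&(y>yy[0])&(y<yy[1])&(x>.38)&(x<.56)).astype(np.uint8)
        nc,L,st,_=cv2.connectedComponentsWithStats(m,connectivity=8)
        for i in range(1,nc):
            if st[i,4]>200: print(n,nm,st[i,4],rect(P[L==i]),np.round(np.median(P[L==i][:,2]),4))
    print(n,'table z',np.round(np.median(P[250:300,60:120,2]),4))
E
python3 m.py
python3 - <<'E'
from h import *
im=np.load('top.npy',allow_pickle=True).item()['image']
cv2.imwrite('pics/crop0.png',cv2.resize(im[150:310,60:400],(800,376),interpolation=cv2.INTER_CUBIC))
E
```

```text
top red 37 [592.5 -40.   61.4] (array([593.3, -39.2]), array([10.2, 14.3]), 3.14) mean [593.  -39.3  61.5]
top red 123 [ 573.3 -242.7   61.5] (array([ 576.5, -244.1]), array([14.3, 43.8]), 2.843) mean [ 576.  -243.    61.4]
top red 43 [567.6 -32.3  62. ] (array([566.8, -31.7]), array([ 9.7, 17.3]), 2.836) mean [567.  -31.8  61.8]
top blue 173 [532.4 179.7  48.2] (array([533. , 179.8]), array([17.1, 41.9]), 1.655) mean [532.9 179.7  48.1]
top brass 231 [ 577.5 -139.7   40.1] (array([ 578.6, -139.3]), array([36. , 38.2]), 1.594) mean [ 578.2 -140.    40.2]
top plate 1560 (array([ 537.9, -139.6]), array([ 42.8, 262.4]), 1.576) 0.0142
top face 375 (array([ 551.7, -139.1]), array([ 16.7, 102.6]), 1.565) 0.0364
top cov 1097 (array([529.2, 181.6]), array([ 63.2, 104.8]), 1.616) 0.0143
top cov 719 (array([412.9, 163.8]), array([65.6, 88.3]), 1.557) 0.0142
top table z 0.0008
scene red 78 [ 584.2 -242.9   62.2] (array([ 579.3, -243.7]), array([15.3, 44.8]), 2.909) mean [ 581.6 -243.7   61.7]
scene red 77 [587.1 -34.8  61.9] (array([583.6, -35.3]), array([13.5, 44. ]), 2.859) mean [584.6 -34.9  61.9]
scene blue 120 [537.8 181.   49.1] (array([536.3, 181.2]), array([21.7, 43.8]), 1.604) mean [537.2 180.9  48.9]
scene brass 122 [ 582.2 -139.6   41.5] (array([ 580.5, -140.6]), array([38.2, 39.5]), 0.747) mean [ 581.6 -139.9   41.3]
scene cov 329 (array([403.6, 159.1]), array([72.7, 82.7]), 1.273) 0.015
scene cov 482 (array([529.8, 180.9]), array([ 64.7, 103.6]), 1.613) 0.0152
scene table z 0.0019
```

View pics/crop0.png

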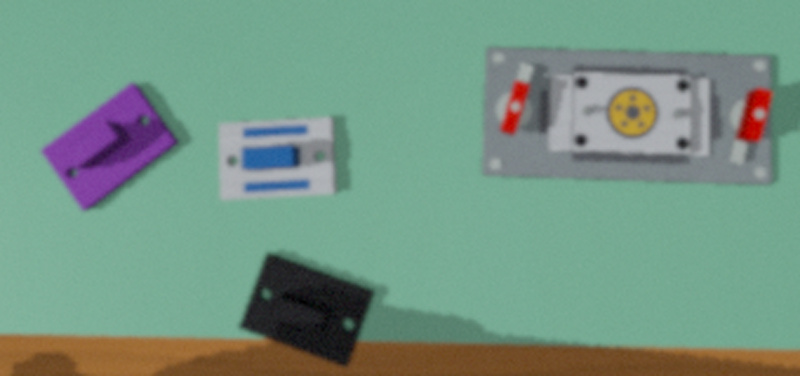

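The crop confirms it: the aluminium plate with the blue rib at (270,157) and bores on its y line is the cover. The black and purple ones are look-alikes, so I'm leaving them alone. I'll move above knob_a and refine the holder pose.

{"method": "step_arm", "body": {"increments": [{"tx": 0.026,"ty": -0.048,"tz": -0.004,"claw": 0.044},{"tx": 0.026,"ty": -0.048,"tz": -0.004,"claw": 0.044},{"tx": 0.026,"ty": -0.048,"tz": -0.004,"claw": 0.044},{"tx": 0.026,"ty": -0.048,"tz": -0.004,"claw": 0.044},{"tx": 0.026,"ty": -0.048,"tz": -0.004,"claw": 0.044},{"tx": 0.026,"ty": -0.048,"tz": -0.004,"claw": 0.044},{"tx": 0.026,"ty": -0.048,"tz": -0.004,"claw": 0.044},{"tx": 0.026,"ty": -0.048,"tz": -0.004,"claw": 0.044},{"tx": 0.026,"ty": -0.048,"tz": -0.004,"claw": 0.044},{"tx": 0.026,"ty": -0.048,"tz": -0.004,"claw": 0.044},{"tx": 0.026,"ty": -0.048,"tz": -0.004,"claw": 0.044},{"tx": 0.026,"ty": -0.048,"tz": -0.004,"claw": 0.044},{"tx": 0.026,"ty": -0.048,"tz": -0.004,"claw": 0.044},{"tx": 0.022,"ty": -0.051,"tz": -0.004,"claw": 0.044},{"claw": 0.044},{"claw": 0.044}]}}

```text
schema error: expected keys claw, tx, ty, tz, wx, wy, wz
```

```bash
python3 - <<'E'
from m import *
s=np.load('top.npy',allow_pickle=True).item();P=cloud(s)
x,y,z=np.moveaxis(P,-1,0)
w=(x>.48)&(x<.68)&(y>-.32)&(y<.05)
for nm,lo,hi in [('plate',.010,.03),('face',.033,.0385)]:
    m=(w&(z>lo)&(z<hi)); n,L,st,_=cv2.connectedComponentsWithStats(m.astype(np.uint8)); i=1+st[1:,4].argmax(); print(nm,rect(P[L==i]))
s=snap('wrist'); np.save('w1.npy',s,allow_pickle=True); cv2.imwrite('pics/w1.png',s['image'])
o=bot.get_obs(); print(o['t'],np.round(o['position'],4),np.round(o['tool_rot'],4),o['qpos'].round(2),s['fov_y'],s['cx'],s['cy'])
print((-s['R'].T@s['t']).round(3),s['R'].round(3))
E
```

```text
plate (array([ 578.8, -140.1]), array([120.1, 264.2]), 1.555)
face (array([ 578.8, -139.3]), array([ 70., 103.]), 1.557)
0.15 [0.2185 0.6382 0.2219] [ 1.641e-01  9.864e-01 -7.000e-04 -1.000e-04] [-1.35  0.48  0.02  1.56 -0.01  1.11 -0.08] 65.70646984690485 254.34576843074834 192.78390789640125
[0.151 0.662 0.383] [[ 0.324  0.946 -0.002]
 [ 0.913 -0.312  0.262]
 [ 0.247 -0.087 -0.965]]
```

View pics/w1.png

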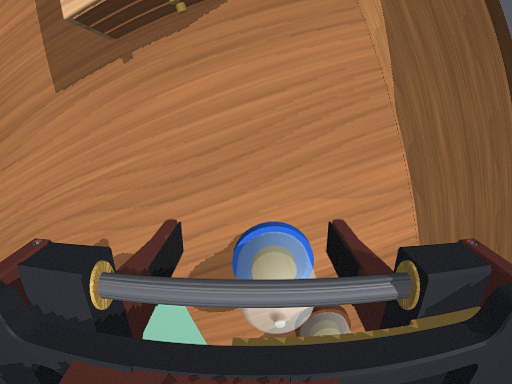

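The wrist view shows only the bare bench at the start pose, because the move was refused: every row needs all the keys. The holder measures (0.5788, -0.1398) with yaw -0.015. Its 120x264 outline matches the description.

{"method": "step_arm", "body": {"increments": [{"tx": 0.026,"ty": -0.048,"tz": -0.005,"wx": 0,"wy": 0,"wz": 0.003,"claw": 0.044},{"tx": 0.026,"ty": -0.048,"tz": -0.005,"wx": 0,"wy": 0,"wz": 0.003,"claw": 0.044},{"tx": 0.026,"ty": -0.048,"tz": -0.005,"wx": 0,"wy": 0,"wz": 0.003,"claw": 0.044},{"tx": 0.026,"ty": -0.048,"tz": -0.005,"wx": 0,"wy": 0,"wz": 0.003,"claw": 0.044},{"tx": 0.026,"ty": -0.048,"tz": -0.005,"wx": 0,"wy": 0,"wz": 0.003,"claw": 0.044},{"tx": 0.026,"ty": -0.048,"tz": -0.005,"wx": 0,"wy": 0,"wz": 0.003,"claw": 0.044},{"tx": 0.026,"ty": -0.048,"tz": -0.005,"wx": 0,"wy": 0,"wz": 0.003,"claw": 0.044},{"tx": 0.026,"ty": -0.048,"tz": -0.005,"wx": 0,"wy": 0,"wz": 0.003,"claw": 0.044},{"tx": 0.026,"ty": -0.048,"tz": -0.005,"wx": 0,"wy": 0,"wz": 0.003,"claw": 0.044},{"tx": 0.026,"ty": -0.048,"tz": -0.005,"wx": 0,"wy": 0,"wz": 0.003,"claw": 0.044},{"tx": 0.026,"ty": -0.048,"tz": -0.005,"wx": 0,"wy": 0,"wz": 0.003,"claw": 0.044},{"tx": 0.026,"ty": -0.048,"tz": -0.005,"wx": 0,"wy": 0,"wz": 0.003,"claw": 0.044},{"tx": 0.026,"ty": -0.048,"tz": -0.005,"wx": 0,"wy": 0,"wz": 0.003,"claw": 0.044},{"tx": 0.024,"ty": -0.049,"tz": -0.005,"wx": 0,"wy": 0,"wz": 0.003,"claw": 0.044},{"tx": 0,"ty": 0,"tz": 0,"wx": 0,"wy": 0,"wz": 0,"claw": 0.044},{"tx": 0,"ty": 0,"tz": 0,"wx": 0,"wy": 0,"wz": 0,"claw": 0.044}]}}

```text
t: 2.15
position: [0.5802, -0.0338, 0.1523]
tool_rot: [0.143, 0.99, 0.0, -0.001]
force: [0.4, -0.4, -0.3]
finger_gap: 0.501
grasp_force: 0.0
```

```bash
cat > st.py <<'E'
from h import *
from scipy.spatial.transform import Rotation as Ro
o=bot.get_obs(); R=Ro.from_quat(o['tool_rot']).as_matrix()
print('t',round(o['t'],2),'p',(o['position']*1000).round(1),'yaw_y',round(np.arctan2(R[1,1],R[0,1]),3),'z',R[:,2].round(4),'q',o['qpos'].round(2),'F',o['force'].round(1),'M',o['moment'].round(2),'gap',round(o['finger_gap']*87.8,1),'g',round(o['grasp_force'],1))
E
python3 st.py; python3 -c "
from h import *
s=snap('wrist'); np.save('w2.npy',s,allow_pickle=True); cv2.imwrite('pics/w2.png',s['image'])"
```

```text
t 2.15 p [580.2 -33.8 152.3] yaw_y 1.283 z [-1.e-03  5.e-04 -1.e+00] q [-0.28  0.41  0.3   1.87 -0.15  0.89  1.37] F [ 0.4 -0.4 -0.3] M [ 0.03  0.02 -0.01] gap 44.0 g 0.0
```

View pics/w2.png

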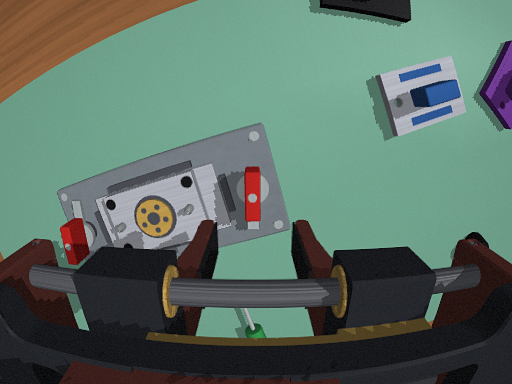

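The wrist view shows knob_a's bar at (252,193), vertical and centred between the fingertips at (213,230) and (300,230), so it lines up. Now I'll descend and grip.

{"method": "step_arm", "body": {"increments": [{"tx": 0,"ty": -0.001,"tz": -0.04,"wx": 0,"wy": 0,"wz": 0,"claw": 0.044},{"tx": 0,"ty": 0,"tz": -0.04,"wx": 0,"wy": 0,"wz": 0,"claw": 0.044},{"tx": 0,"ty": 0,"tz": -0.02,"wx": 0,"wy": 0,"wz": 0,"claw": 0.044},{"tx": 0,"ty": 0,"tz": -0.018,"wx": 0,"wy": 0,"wz": 0,"claw": 0.044},{"tx": 0,"ty": 0,"tz": 0,"wx": 0,"wy": 0,"wz": 0,"claw": 0.044},{"tx": 0,"ty": 0,"tz": 0,"wx": 0,"wy": 0,"wz": 0,"claw": 0.008},{"tx": 0,"ty": 0,"tz": 0,"wx": 0,"wy": 0,"wz": 0,"claw": 0.008},{"tx": 0,"ty": 0,"tz": 0,"wx": 0,"wy": 0,"wz": 0,"claw": 0.008},{"tx": 0,"ty": 0,"tz": 0,"wx": 0,"wy": 0,"wz": 0,"claw": 0.008}], "grip_force": 25}}

```text
t: 3.32
position: [0.5808, -0.036, 0.0353]
tool_rot: [0.144, 0.99, -0.0, 0.0]
force: [-2.4, -0.5, 3.9]
finger_gap: 0.159
grasp_force: 25.0
```

```bash
python3 st.py
```

```text
t 3.33 p [580.8 -36.   35.3] yaw_y 1.283 z [ 6.e-04 -4.e-04 -1.e+00] q [-0.23  0.58  0.24  1.93 -0.22  0.66  1.43] F [-2.4 -0.5  3.9] M [-0.16  0.3   0.08] gap 14.0 g 25.0
```

{"method": "step_arm", "body": {"increments": [{"tx": 0,"ty": 0,"tz": 0,"wx": 0,"wy": 0,"wz": -0.1,"claw": 0.008},{"tx": 0,"ty": 0,"tz": 0,"wx": 0,"wy": 0,"wz": -0.1,"claw": 0.008},{"tx": 0,"ty": 0,"tz": 0,"wx": 0,"wy": 0,"wz": -0.1,"claw": 0.008},{"tx": 0,"ty": 0,"tz": 0,"wx": 0,"wy": 0,"wz": -0.1,"claw": 0.008},{"tx": 0,"ty": 0,"tz": 0,"wx": 0,"wy": 0,"wz": -0.1,"claw": 0.008},{"tx": 0,"ty": 0,"tz": 0,"wx": 0,"wy": 0,"wz": -0.1,"claw": 0.008},{"tx": 0,"ty": 0,"tz": 0,"wx": 0,"wy": 0,"wz": -0.1,"claw": 0.008},{"tx": 0,"ty": 0,"tz": 0,"wx": 0,"wy": 0,"wz": -0.1,"claw": 0.008},{"tx": 0,"ty": 0,"tz": 0,"wx": 0,"wy": 0,"wz": -0.1,"claw": 0.008},{"tx": 0,"ty": 0,"tz": 0,"wx": 0,"wy": 0,"wz": -0.1,"claw": 0.008},{"tx": 0,"ty": 0,"tz": 0,"wx": 0,"wy": 0,"wz": -0.1,"claw": 0.008},{"tx": 0,"ty": 0,"tz": 0,"wx": 0,"wy": 0,"wz": -0.1,"claw": 0.008},{"tx": 0,"ty": 0,"tz": 0,"wx": 0,"wy": 0,"wz": -0.1,"claw": 0.008},{"tx": 0,"ty": 0,"tz": 0,"wx": 0,"wy": 0,"wz": -0.03,"claw": 0.008},{"tx": 0,"ty": 0,"tz": 0,"wx": 0,"wy": 0,"wz": 0,"claw": 0.008},{"tx": 0,"ty": 0,"tz": 0,"wx": 0,"wy": 0,"wz": 0,"claw": 0.008}]}}

```text
t: 5.32
position: [0.581, -0.0359, 0.0353]
tool_rot: [0.723, 0.691, 0.0, 0.001]
force: [-1.5, -1.0, 4.3]
finger_gap: 0.162
grasp_force: 25.2
```

```bash
python3 st.py
```

```text
t 5.33 p [581.  -35.9  35.3] yaw_y -0.045 z [ 1.e-03 -7.e-04 -1.e+00] q [-0.49  0.65  0.6   1.95 -0.55  0.71  0.4 ] F [-1.5 -1.   4.3] M [-0.43  0.31  0.44] gap 14.2 g 25.2
```

Knob_a reached its stop: the moment about z rose to 0.44 N m, well above friction. On to knob_b.

{"method": "step_arm", "body": {"increments": [{"tx": 0,"ty": 0,"tz": 0,"wx": 0,"wy": 0,"wz": 0.02,"claw": 0.044},{"tx": 0,"ty": 0,"tz": 0,"wx": 0,"wy": 0,"wz": 0,"claw": 0.044},{"tx": 0,"ty": 0,"tz": 0,"wx": 0,"wy": 0,"wz": 0,"claw": 0.044},{"tx": 0,"ty": 0,"tz": 0.03,"wx": 0,"wy": 0,"wz": 0,"claw": 0.044},{"tx": 0,"ty": 0,"tz": 0.03,"wx": 0,"wy": 0,"wz": 0,"claw": 0.044},{"tx": 0,"ty": 0,"tz": 0.03,"wx": 0,"wy": 0,"wz": 0,"claw": 0.044},{"tx": -0.001,"ty": -0.026,"tz": 0.028,"wx": 0,"wy": 0,"wz": 0.13,"claw": 0.044},{"tx": 0,"ty": -0.026,"tz": 0,"wx": 0,"wy": 0,"wz": 0.13,"claw": 0.044},{"tx": -0.001,"ty": -0.026,"tz": 0,"wx": 0,"wy": 0,"wz": 0.13,"claw": 0.044},{"tx": 0,"ty": -0.026,"tz": 0,"wx": 0,"wy": 0,"wz": 0.13,"claw": 0.044},{"tx": -0.001,"ty": -0.026,"tz": 0,"wx": 0,"wy": 0,"wz": 0.13,"claw": 0.044},{"tx": 0,"ty": -0.026,"tz": 0,"wx": 0,"wy": 0,"wz": 0.13,"claw": 0.044},{"tx": 0,"ty": -0.026,"tz": 0,"wx": 0,"wy": 0,"wz": 0.13,"claw": 0.044},{"tx": 0,"ty": -0.026,"tz": 0,"wx": 0,"wy": 0,"wz": 0.13,"claw": 0.044},{"tx": 0,"ty": 0,"tz": 0,"wx": 0,"wy": 0,"wz": 0.13,"claw": 0.044},{"tx": 0,"ty": 0,"tz": 0,"wx": 0,"wy": 0,"wz": 0.13,"claw": 0.044},{"tx": 0,"ty": 0,"tz": 0,"wx": 0,"wy": 0,"wz": 0,"claw": 0.044},{"tx": 0,"ty": 0,"tz": 0,"wx": 0,"wy": 0,"wz": 0,"claw": 0.044}]}}

```text
t: 7.58
position: [0.5775, -0.2433, 0.1526]
tool_rot: [0.15, 0.989, 0.0, -0.0]
force: [1.0, 0.4, -0.2]
finger_gap: 0.5
grasp_force: 0.0
```

```bash
python3 st.py;  python3 -c "
from h import *
s=snap('wrist'); np.save('w3.npy',s,allow_pickle=True); cv2.imwrite('pics/w3.png',s['image'])"
```

```text
t 7.58 p [ 577.5 -243.3  152.6] yaw_y 1.271 z [-2.e-04  2.e-04 -1.e+00] q [ 0.01  0.49  0.4   1.76 -0.23  0.93  1.77] F [ 1.   0.4 -0.2] M [-0.01  0.04  0.06] gap 43.9 g 0.0
```

View pics/w3.png

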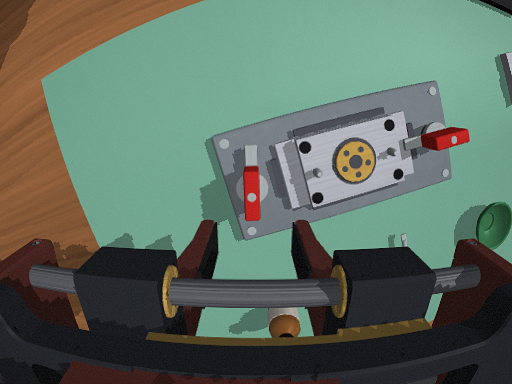

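The view shows knob_a turned with its tongue on the flange at (412,143). Knob_b's bar at (252,190) is upright and centred between the fingers. Next: descend, grip and turn.

{"method": "step_arm", "body": {"increments": [{"tx": 0,"ty": -0.002,"tz": -0.04,"wx": 0,"wy": 0,"wz": 0.01,"claw": 0.044},{"tx": 0,"ty": 0,"tz": -0.04,"wx": 0,"wy": 0,"wz": 0,"claw": 0.044},{"tx": 0,"ty": 0,"tz": -0.02,"wx": 0,"wy": 0,"wz": 0,"claw": 0.044},{"tx": 0,"ty": 0,"tz": -0.018,"wx": 0,"wy": 0,"wz": 0,"claw": 0.044},{"tx": 0,"ty": 0,"tz": 0,"wx": 0,"wy": 0,"wz": 0,"claw": 0.044},{"tx": 0,"ty": 0,"tz": 0,"wx": 0,"wy": 0,"wz": 0,"claw": 0.008},{"tx": 0,"ty": 0,"tz": 0,"wx": 0,"wy": 0,"wz": 0,"claw": 0.008},{"tx": 0,"ty": 0,"tz": 0,"wx": 0,"wy": 0,"wz": 0,"claw": 0.008},{"tx": 0,"ty": 0,"tz": 0,"wx": 0,"wy": 0,"wz": 0,"claw": 0.008}], "grip_force": 25}}

```text
t: 8.75
position: [0.5778, -0.2461, 0.0354]
tool_rot: [0.144, 0.99, -0.0, 0.0]
force: [-1.1, -1.1, 2.6]
finger_gap: 0.157
grasp_force: 25.0
```

```bash
python3 st.py
```

```text
t 8.75 p [ 577.8 -246.1   35.4] yaw_y 1.283 z [ 9.e-04 -9.e-04 -1.e+00] q [ 0.06  0.65  0.33  1.82 -0.3   0.72  1.84] F [-1.1 -1.1  2.6] M [-0.19  0.22  0.09] gap 13.8 g 25.0
```

{"method": "step_arm", "body": {"increments": [{"tx": 0,"ty": 0,"tz": 0,"wx": 0,"wy": 0,"wz": -0.1,"claw": 0.008},{"tx": 0,"ty": 0,"tz": 0,"wx": 0,"wy": 0,"wz": -0.1,"claw": 0.008},{"tx": 0,"ty": 0,"tz": 0,"wx": 0,"wy": 0,"wz": -0.1,"claw": 0.008},{"tx": 0,"ty": 0,"tz": 0,"wx": 0,"wy": 0,"wz": -0.1,"claw": 0.008},{"tx": 0,"ty": 0,"tz": 0,"wx": 0,"wy": 0,"wz": -0.1,"claw": 0.008},{"tx": 0,"ty": 0,"tz": 0,"wx": 0,"wy": 0,"wz": -0.1,"claw": 0.008},{"tx": 0,"ty": 0,"tz": 0,"wx": 0,"wy": 0,"wz": -0.1,"claw": 0.008},{"tx": 0,"ty": 0,"tz": 0,"wx": 0,"wy": 0,"wz": -0.1,"claw": 0.008},{"tx": 0,"ty": 0,"tz": 0,"wx": 0,"wy": 0,"wz": -0.1,"claw": 0.008},{"tx": 0,"ty": 0,"tz": 0,"wx": 0,"wy": 0,"wz": -0.1,"claw": 0.008},{"tx": 0,"ty": 0,"tz": 0,"wx": 0,"wy": 0,"wz": -0.1,"claw": 0.008},{"tx": 0,"ty": 0,"tz": 0,"wx": 0,"wy": 0,"wz": -0.1,"claw": 0.008},{"tx": 0,"ty": 0,"tz": 0,"wx": 0,"wy": 0,"wz": -0.1,"claw": 0.008},{"tx": 0,"ty": 0,"tz": 0,"wx": 0,"wy": 0,"wz": -0.03,"claw": 0.008},{"tx": 0,"ty": 0,"tz": 0,"wx": 0,"wy": 0,"wz": 0,"claw": 0.008},{"tx": 0,"ty": 0,"tz": 0,"wx": 0,"wy": 0,"wz": 0,"claw": 0.008}]}}

```text
t: 10.75
position: [0.5777, -0.2462, 0.0354]
tool_rot: [0.723, 0.691, -0.0, 0.001]
force: [-2.4, -1.6, 5.1]
finger_gap: 0.16
grasp_force: 25.2
```

```bash
python3 st.py
```

```text
t 10.75 p [ 577.7 -246.2   35.4] yaw_y -0.046 z [ 6.0e-04 -1.2e-03 -1.0e+00] q [-0.17  0.73  0.67  1.84 -0.63  0.79  0.79] F [-2.4 -1.6  5.1] M [-0.45  0.51  0.48] gap 14.0 g 25.2
```

Knob_b is at its stop too: moment 0.48 N m and the same final yaw. The knob axes are 210.3 mm apart (210 expected), so the holder centre in the robot frame is (0.5793, -0.1410) with yaw -0.016. I'll release and go to a point above the cover.

{"method": "step_arm", "body": {"increments": [{"tx": 0,"ty": 0,"tz": 0,"wx": 0,"wy": 0,"wz": 0.02,"claw": 0.044},{"tx": 0,"ty": 0,"tz": 0,"wx": 0,"wy": 0,"wz": 0,"claw": 0.044},{"tx": 0,"ty": 0,"tz": 0,"wx": 0,"wy": 0,"wz": 0,"claw": 0.044},{"tx": 0,"ty": 0,"tz": 0.03,"wx": 0,"wy": 0,"wz": 0,"claw": 0.044},{"tx": 0,"ty": 0,"tz": 0.03,"wx": 0,"wy": 0,"wz": 0,"claw": 0.044},{"tx": 0,"ty": 0,"tz": 0.03,"wx": 0,"wy": 0,"wz": 0,"claw": 0.044},{"tx": 0,"ty": 0,"tz": 0.03,"wx": 0,"wy": 0,"wz": 0,"claw": 0.044},{"tx": -0.004,"ty": 0.042,"tz": 0,"wx": 0,"wy": 0,"wz": 0.007,"claw": 0.044},{"tx": -0.004,"ty": 0.042,"tz": 0,"wx": 0,"wy": 0,"wz": 0.007,"claw": 0.044},{"tx": -0.004,"ty": 0.042,"tz": 0,"wx": 0,"wy": 0,"wz": 0.007,"claw": 0.044},{"tx": -0.004,"ty": 0.042,"tz": 0,"wx": 0,"wy": 0,"wz": 0.007,"claw": 0.044},{"tx": -0.004,"ty": 0.042,"tz": 0,"wx": 0,"wy": 0,"wz": 0.007,"claw": 0.044},{"tx": -0.004,"ty": 0.042,"tz": 0,"wx": 0,"wy": 0,"wz": 0.007,"claw": 0.044},{"tx": -0.004,"ty": 0.042,"tz": 0,"wx": 0,"wy": 0,"wz": 0.007,"claw": 0.044},{"tx": -0.005,"ty": 0.042,"tz": 0,"wx": 0,"wy": 0,"wz": 0.007,"claw": 0.044},{"tx": -0.005,"ty": 0.042,"tz": 0,"wx": 0,"wy": 0,"wz": 0.007,"claw": 0.044},{"tx": -0.005,"ty": 0.046,"tz": 0,"wx": 0,"wy": 0,"wz": 0.007,"claw": 0.044},{"tx": 0,"ty": 0,"tz": 0,"wx": 0,"wy": 0,"wz": 0,"claw": 0.044},{"tx": 0,"ty": 0,"tz": 0,"wx": 0,"wy": 0,"wz": 0,"claw": 0.044}]}}

```text
t: 13.12
position: [0.5345, 0.1781, 0.1546]
tool_rot: [0.692, 0.722, -0.0, 0.0]
force: [0.2, 0.1, 0.3]
finger_gap: 0.498
grasp_force: 0.0
```

```bash
python3 st.py;  python3 - <<'E'
from m import *
s=np.load('top.npy',allow_pickle=True).item();P=cloud(s);x,y,z=np.moveaxis(P,-1,0)
m=(x>.47)&(x<.6)&(y>.1)&(y<.26)&(z>.009)&(z<.03); print('cover plate top',rect(P[m]))
m=(x>.47)&(x<.6)&(y>.1)&(y<.26)&(z>.040); print('rib',rect(P[m]),P[m].mean(0).round(4))
t=snap('top');P=cloud(t);M=masks(t['image'])['red']&(P[...,2]>.056)&(P[...,2]<.066)&(abs(P[...,1]+.14)<.16)
n,L,st,_=cv2.connectedComponentsWithStats(M.astype(np.uint8))
for i in range(1,n):
    if st[i,4]>15: print(rect(P[L==i]))
s=snap('wrist'); np.save('w4.npy',s,allow_pickle=True); cv2.imwrite('pics/w4.png',s['image'])
E
```

```text
t 13.12 p [534.5 178.1 154.6] yaw_y 0.043 z [-1.e-04 -5.e-04 -1.e+00] q [-1.05  0.48  0.82  1.93 -0.44  0.92  0.03] F [0.2 0.1 0.3] M [-0.11  0.05  0.01] gap 43.7 g 0.0
cover plate top (array([533.3, 182.1]), array([ 69.9, 104.6]), 1.641)
rib (array([533.2, 181.8]), array([18.8, 47.2]), 1.589) [0.5332 0.1812 0.048 ]
(array([578.8, -24. ]), array([10.2, 16.3]), 1.586)
(array([579.2, -47.5]), array([10.3, 18.4]), 1.596)
(array([ 576.1, -232. ]), array([10.4, 21.4]), 1.586)
(array([ 576.4, -256.9]), array([10.3, 16.7]), 1.586)
```

View pics/w4.png

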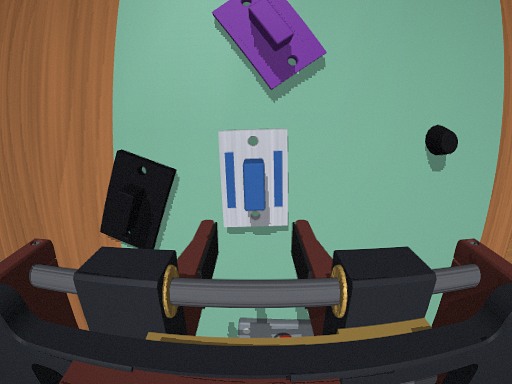

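The view shows the aluminium cover with its blue rib at (254,185), nearly aligned with the open fingers. I'll measure the cover in this view, and knob_a in w3, using fisheye rays.

```bash
cat > fe.py <<'E'
from m import *
def fz(s,uv,z):
    d=np.asarray(uv,float)-[s['cx'],s['cy']]; r=np.hypot(*d.T); th=r/s['f']
    k=np.where(r>0,np.sin(th)/np.maximum(r,1e-9),0); D=np.c_[d*k[:,None],np.cos(th)]@s['R']
    o=-s['R'].T@s['t']; return o+D*((z-o[2])/D[:,2])[:,None]
def px(m): v,u=np.nonzero(m); return np.c_[u,v].astype(float)
def big(m,box=None):
    m=m.copy()
    if box: k=np.zeros_like(m); k[box[1]:box[3],box[0]:box[2]]=1; m&=k
    n,L,st,_=cv2.connectedComponentsWithStats(m.astype(np.uint8)); return L==1+st[1:,4].argmax()
def pca(p):
    e=np.linalg.svd(p[:,:2]-p[:,:2].mean(0),full_matrices=False)[2][0]; return np.arctan2(e[1],e[0])%np.pi
E
python3 - <<'E'
from fe import *
s=np.load('w4.npy',allow_pickle=True).item(); im=s['image']; H,S,V=cv2.split(cv2.cvtColor(im,cv2.COLOR_BGR2HSV))
b=masks(im)['blue']
for nm,box in [('strL',(222,145,240,215)),('strR',(270,145,290,215))]:
    p=fz(s,px(big(b,box)),.0142); print(nm,rect(p),round(pca(p),3))
# plate outline: not green mat
pl=big((S<60)&(V>110)|b,(205,115,300,240)); p=fz(s,px(pl),.014); print('plate',rect(p))
# bright top of rib
rb=big(b,(241,150,268,225)); v=V[rb]; print('V',np.percentile(v,[5,25,50,75,95]))
rt=big(rb&(V>np.percentile(v,60)*0.85)); p=fz(s,px(rt),.048); print('rib',rect(p),round(pca(p),3))
s=np.load('w3.npy',allow_pickle=True).item()
r=masks(s['image'])['red']; V=s['image'].max(2)
m=big(r,(415,110,490,170)); p=fz(s,px(m),.0615); print('knobA',rect(p),round(pca(p),3),np.percentile(V[m],[5,50,95]))
m=big(m&(V>np.percentile(V[m],95)*.88)); p=fz(s,px(m),.0615); print('knobA top',rect(p),round(pca(p),3))
E
```

```text
strL (array([508.8, 179.7]), array([ 8.6, 58.2]), 1.64) 1.644
strR (array([558.3, 183.8]), array([ 7.5, 57.9]), 1.633) 1.638
plate (array([533.5, 182. ]), array([ 70.6, 105.2]), 1.639)
V [121.45 158.   161.   163.   165.  ]
rib (array([533.2, 182.7]), array([18.3, 44.2]), 1.619) 1.638
knobA (array([576.8, -43.1]), array([18.8, 57.2]), 1.547) 1.424 [ 96. 182. 192.]
knobA top (array([579.9, -36.2]), array([12. , 42.7]), 1.558) 1.557
```

Knob_a is at its stop: 1.557 measured against 1.555 for home. The cover's plate and stripes agree on centre (0.534, 0.182) and yaw +0.068, with a size of 70x105. I'll descend and grip.

{"method": "step_arm", "body": {"increments": [{"tx": 0,"ty": 0.004,"tz": -0.03,"wx": 0,"wy": 0,"wz": 0.025,"claw": 0.044},{"tx": 0,"ty": 0,"tz": -0.04,"wx": 0,"wy": 0,"wz": 0,"claw": 0.044},{"tx": 0,"ty": 0,"tz": -0.03,"wx": 0,"wy": 0,"wz": 0,"claw": 0.044},{"tx": 0,"ty": 0,"tz": -0.02,"wx": 0,"wy": 0,"wz": 0,"claw": 0.044},{"tx": 0,"ty": 0,"tz": -0.015,"wx": 0,"wy": 0,"wz": 0,"claw": 0.044},{"tx": 0,"ty": 0,"tz": 0,"wx": 0,"wy": 0,"wz": 0,"claw": 0.044},{"tx": 0,"ty": 0,"tz": 0,"wx": 0,"wy": 0,"wz": 0,"claw": 0.01},{"tx": 0,"ty": 0,"tz": 0,"wx": 0,"wy": 0,"wz": 0,"claw": 0.01},{"tx": 0,"ty": 0,"tz": 0,"wx": 0,"wy": 0,"wz": 0,"claw": 0.01},{"tx": 0,"ty": 0,"tz": 0,"wx": 0,"wy": 0,"wz": 0,"claw": 0.01},{"tx": 0,"ty": 0,"tz": 0,"wx": 0,"wy": 0,"wz": 0,"claw": 0.01}], "grip_force": 50}}

```text
t: 14.6
position: [0.5347, 0.1829, 0.0203]
tool_rot: [0.683, 0.731, 0.0, -0.0]
force: [-1.8, -0.1, 6.6]
finger_gap: 0.228
grasp_force: 50.0
```

```bash
python3 st.py
```

```text
t 14.6 p [534.7 182.9  20.3] yaw_y 0.068 z [ 3.e-04  8.e-04 -1.e+00] q [-0.91  0.67  0.63  2.   -0.63  0.68  0.19] F [-1.8 -0.1  6.6] M [-0.09  0.52  0.02] gap 20.0 g 50.0
```

Gripped: the gap is 20.0 mm, the rib width. Lift and carry it over the lower half.

{"method": "step_arm", "body": {"increments": [{"tx": 0,"ty": 0,"tz": 0.02,"wx": 0,"wy": 0,"wz": 0,"claw": 0.01},{"tx": 0,"ty": 0,"tz": 0.03,"wx": 0,"wy": 0,"wz": 0,"claw": 0.01},{"tx": 0,"ty": 0,"tz": 0.04,"wx": 0,"wy": 0,"wz": 0,"claw": 0.01},{"tx": 0,"ty": 0,"tz": 0.04,"wx": 0,"wy": 0,"wz": 0,"claw": 0.01},{"tx": 0.004,"ty": -0.02,"tz": 0,"wx": 0,"wy": 0,"wz": -0.008,"claw": 0.01},{"tx": 0.004,"ty": -0.033,"tz": 0,"wx": 0,"wy": 0,"wz": -0.008,"claw": 0.01},{"tx": 0.005,"ty": -0.035,"tz": 0,"wx": 0,"wy": 0,"wz": -0.01,"claw": 0.01},{"tx": 0.005,"ty": -0.035,"tz": 0,"wx": 0,"wy": 0,"wz": -0.01,"claw": 0.01},{"tx": 0.005,"ty": -0.035,"tz": 0,"wx": 0,"wy": 0,"wz": -0.01,"claw": 0.01},{"tx": 0.005,"ty": -0.035,"tz": 0,"wx": 0,"wy": 0,"wz": -0.01,"claw": 0.01},{"tx": 0.005,"ty": -0.035,"tz": 0,"wx": 0,"wy": 0,"wz": -0.01,"claw": 0.01},{"tx": 0.005,"ty": -0.035,"tz": 0,"wx": 0,"wy": 0,"wz": -0.01,"claw": 0.01},{"tx": 0.004,"ty": -0.034,"tz": 0,"wx": 0,"wy": 0,"wz": -0.008,"claw": 0.01},{"tx": 0.003,"ty": -0.026,"tz": 0,"wx": 0,"wy": 0,"wz": 0,"claw": 0.01},{"tx": 0,"ty": 0,"tz": 0,"wx": 0,"wy": 0,"wz": 0,"claw": 0.01},{"tx": 0,"ty": 0,"tz": 0,"wx": 0,"wy": 0,"wz": 0,"claw": 0.01},{"tx": 0,"ty": 0,"tz": 0,"wx": 0,"wy": 0,"wz": 0,"claw": 0.01}]}}

```text
t: 16.73
position: [0.5793, -0.1391, 0.1491]
tool_rot: [0.712, 0.702, -0.0, -0.001]
force: [-0.2, -0.2, -3.2]
finger_gap: 0.226
grasp_force: 50.0
```

```bash
python3 st.py;  python3 - <<'E'
from m import *
s=snap('wrist'); np.save('w5.npy',s,allow_pickle=True); cv2.imwrite('pics/w5.png',s['image'])
E
```

```text
t 16.73 p [ 579.3 -139.1  149.1] yaw_y -0.015 z [-1.e-03  7.e-04 -1.e+00] q [-0.46  0.55  0.81  1.86 -0.48  0.95  0.56] F [-0.2 -0.2 -3.2] M [-0.04  0.1  -0.06] gap 19.9 g 50.0
```

View pics/w5.png

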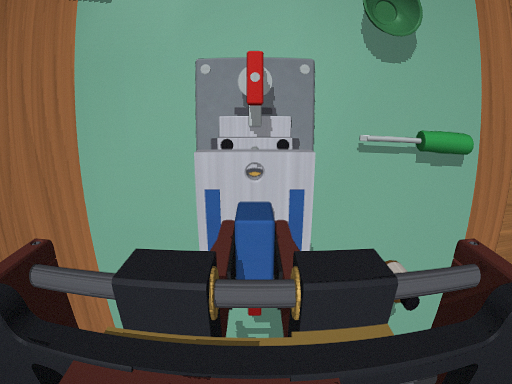

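The wrist view shows the held cover's near bore at (254,172) and its plate edge at row 152, with knob_a home behind it at (255,77). I'll measure the bore and edge relative to the knob.

```bash
python3 - <<'E'
from fe import *
s=np.load('w5.npy',allow_pickle=True).item(); im=s['image']; H,S,V=cv2.split(cv2.cvtColor(im,cv2.COLOR_BGR2HSV)); g=cv2.cvtColor(im,cv2.COLOR_BGR2GRAY)
print(g[158:186:2,254]); print(g[172,240:270])
print('edge col254 150-158',g[144:160,235])
b=masks(im)['blue']
zt=.1428
for box in [(200,185,224,255),(286,185,308,255)]:
    m=big(b,box); q=px(m); q=q[q[:,1]<235]; p=fz(s,q,zt); print('stripe',rect(p),round(pca(p),3), 'far end y',p[:,1].max().round(4))
for uv in [(254.5,172),(254.5,163),(254.5,181),(245,172),(264,172)]: print(uv,fz(s,[uv],zt).round(4))
print('edge',fz(s,[(235,151.5),(200,151.5),(308,151.5)],zt).round(4))
r=masks(im)['red']; m=big(r,(240,45,270,110)); m=big(m&(V>np.percentile(V[m],95)*.88)); p=fz(s,px(m),.0615); print('knobA',rect(p))
E
```

```text
[173 173 128 155 178  92  68 141 148  98 134 158 179 170]
[170 171 175 176 154 129  80  71  80  90  97 102 136 139 141 143 133 121
 116  87  89  75  78 132 153 166 170 172 172 170]
edge col254 150-158 [176 174 175 174 170 143 129 146 168 176 172 174 172 175 171 172]
stripe (array([ 554.3, -124.5]), array([ 8.6, 28. ]), 1.555) 1.535 far end y -0.1104
stripe (array([ 604.1, -125.2]), array([ 8.4, 28.1]), 1.563) 1.576 far end y -0.1112
(254.5, 172) [[ 0.5797 -0.1002  0.1428]]
(254.5, 163) [[ 0.5798 -0.095   0.1428]]
(254.5, 181) [[ 0.5796 -0.1055  0.1428]]
(245, 172) [[ 0.5743 -0.1001  0.1428]]
(264, 172) [[ 0.5852 -0.1003  0.1428]]
edge [[ 0.5688 -0.0881  0.1428]
 [ 0.5487 -0.0876  0.1428]
 [ 0.6105 -0.0885  0.1428]]
knobA (array([580.5, -34.8]), array([11.8, 42.9]), 1.536)
```

The cover centre is about y = -0.1403, against a target of -0.1410. I'll shift -0.5 mm and go down gently onto the dowel tapers.

{"method": "step_arm", "body": {"increments": [{"tx": 0,"ty": -0.0005,"tz": -0.025,"wx": 0,"wy": 0,"wz": 0,"claw": 0.01},{"tx": 0,"ty": 0,"tz": -0.025,"wx": 0,"wy": 0,"wz": 0,"claw": 0.01},{"tx": 0,"ty": 0,"tz": -0.015,"wx": 0,"wy": 0,"wz": 0,"claw": 0.01},{"tx": 0,"ty": 0,"tz": -0.01,"wx": 0,"wy": 0,"wz": 0,"claw": 0.01},{"tx": 0,"ty": 0,"tz": -0.003,"wx": 0,"wy": 0,"wz": 0,"claw": 0.01},{"tx": 0,"ty": 0,"tz": -0.002,"wx": 0,"wy": 0,"wz": 0,"claw": 0.01},{"tx": 0,"ty": 0,"tz": -0.002,"wx": 0,"wy": 0,"wz": 0,"claw": 0.01},{"tx": 0,"ty": 0,"tz": -0.001,"wx": 0,"wy": 0,"wz": 0,"claw": 0.01},{"tx": 0,"ty": 0,"tz": 0,"wx": 0,"wy": 0,"wz": 0,"claw": 0.01}]}}

```text
t: 17.9
position: [0.5797, -0.1409, 0.0668]
tool_rot: [0.713, 0.701, 0.0, 0.0]
force: [-0.3, -0.6, -2.9]
finger_gap: 0.22
grasp_force: 50.0
```

```bash
python3 st.py
```

```text
t 17.9 p [ 579.7 -140.9   66.8] yaw_y -0.016 z [ 2.e-04  1.e-04 -1.e+00] q [-0.38  0.65  0.71  1.91 -0.58  0.8   0.64] F [-0.3 -0.6 -2.9] M [-0.01  0.    0.05] gap 19.4 g 50.0
```

No contact 3.5 mm below the dowel tops, so the bores are on the tapers. Continue down.

{"method": "step_arm", "body": {"increments": [{"tx": 0,"ty": 0,"tz": -0.001,"wx": 0,"wy": 0,"wz": 0,"claw": 0.01},{"tx": 0,"ty": 0,"tz": -0.001,"wx": 0,"wy": 0,"wz": 0,"claw": 0.01},{"tx": 0,"ty": 0,"tz": -0.001,"wx": 0,"wy": 0,"wz": 0,"claw": 0.01},{"tx": 0,"ty": 0,"tz": -0.001,"wx": 0,"wy": 0,"wz": 0,"claw": 0.01},{"tx": 0,"ty": 0,"tz": -0.001,"wx": 0,"wy": 0,"wz": 0,"claw": 0.01},{"tx": 0,"ty": 0,"tz": 0,"wx": 0,"wy": 0,"wz": 0,"claw": 0.01}]}}

```text
t: 18.65
position: [0.5795, -0.1404, 0.0615]
tool_rot: [0.713, 0.702, 0.0, -0.0]
force: [-0.3, 2.5, -3.1]
finger_gap: 0.226
grasp_force: 50.0
```

```bash
python3 st.py
```

```text
t 18.65 p [ 579.5 -140.4   61.5] yaw_y -0.016 z [-3.e-04  5.e-04 -1.e+00] q [-0.38  0.66  0.71  1.91 -0.59  0.79  0.64] F [-0.3  2.5 -3.1] M [ 0.53  0.08 -0.03] gap 19.8 g 50.0
```

The bores are on the dowels with a light side push of +2.5 N along y. I'll ease +0.5 mm in y and press down.

{"method": "step_arm", "body": {"increments": [{"tx": 0,"ty": 0.0005,"tz": -0.001,"wx": 0,"wy": 0,"wz": 0,"claw": 0.01},{"tx": 0,"ty": 0,"tz": -0.001,"wx": 0,"wy": 0,"wz": 0,"claw": 0.01},{"tx": 0,"ty": 0,"tz": -0.001,"wx": 0,"wy": 0,"wz": 0,"claw": 0.01},{"tx": 0,"ty": 0,"tz": -0.001,"wx": 0,"wy": 0,"wz": 0,"claw": 0.01},{"tx": 0,"ty": 0,"tz": -0.001,"wx": 0,"wy": 0,"wz": 0,"claw": 0.01},{"tx": 0,"ty": 0,"tz": 0,"wx": 0,"wy": 0,"wz": 0,"claw": 0.01},{"tx": 0,"ty": 0,"tz": 0,"wx": 0,"wy": 0,"wz": 0,"claw": 0.01}], "grip_force": 60}}

```text
t: 19.52
position: [0.5796, -0.1404, 0.0572]
tool_rot: [0.713, 0.701, 0.0, -0.0]
force: [-4.2, 3.3, 5.9]
finger_gap: 0.228
grasp_force: 60.0
```

```bash
python3 st.py
```

```text
t 19.52 p [ 579.6 -140.4   57.2] yaw_y -0.016 z [ 2.e-04  6.e-04 -1.e+00] q [-0.37  0.66  0.7   1.91 -0.6   0.79  0.64] F [-4.2  3.3  5.9] M [0.74 0.8  0.04] gap 20.0 g 60.0
```

{"method": "step_arm", "body": {"increments": [{"tx": -0.0003,"ty": 0.0004,"tz": -0.0005,"wx": 0,"wy": 0,"wz": 0,"claw": 0.01},{"tx": 0,"ty": 0,"tz": -0.0005,"wx": 0,"wy": 0,"wz": 0,"claw": 0.01},{"tx": 0,"ty": 0,"tz": -0.0005,"wx": 0,"wy": 0,"wz": 0,"claw": 0.01},{"tx": 0,"ty": 0,"tz": 0,"wx": 0,"wy": 0,"wz": 0,"claw": 0.01},{"tx": 0,"ty": 0,"tz": 0,"wx": 0,"wy": 0,"wz": 0,"claw": 0.01}]}}

```text
t: 20.15
position: [0.5796, -0.1404, 0.0563]
tool_rot: [0.713, 0.701, 0.0, 0.0]
force: [-4.1, 3.6, 10.9]
finger_gap: 0.225
grasp_force: 60.0
```

```bash
python3 st.py
```

```text
t 20.15 p [ 579.6 -140.4   56.3] yaw_y -0.016 z [ 1.e-03  3.e-04 -1.e+00] q [-0.37  0.66  0.7   1.91 -0.6   0.78  0.65] F [-4.1  3.6 10.9] M [0.69 1.04 0.07] gap 19.8 g 60.0
```

{"method": "step_arm", "body": {"increments": [{"tx": 0,"ty": 0,"tz": -0.0005,"wx": 0,"wy": 0,"wz": 0,"claw": 0.01},{"tx": 0,"ty": 0,"tz": -0.0005,"wx": 0,"wy": 0,"wz": 0,"claw": 0.01},{"tx": 0,"ty": 0,"tz": -0.0005,"wx": 0,"wy": 0,"wz": 0,"claw": 0.01},{"tx": 0,"ty": 0,"tz": 0,"wx": 0,"wy": 0,"wz": 0,"claw": 0.01},{"tx": 0,"ty": 0,"tz": 0,"wx": 0,"wy": 0,"wz": 0,"claw": 0.01}]}}

```text
t: 20.78
position: [0.5796, -0.1403, 0.0562]
tool_rot: [0.713, 0.701, 0.001, -0.0]
force: [-8.9, 6.0, 25.2]
finger_gap: 0.221
grasp_force: 60.0
```

```bash
python3 st.py
```

```text
t 20.77 p [ 579.6 -140.3   56.2] yaw_y -0.016 z [ 0.0012  0.0016 -1.    ] q [-0.37  0.66  0.7   1.91 -0.6   0.78  0.65] F [-8.9  6.  25.2] M [1.12 2.16 0.05] gap 19.4 g 60.0
```

The height has stopped at 56.2 mm (56.3 expected when flush) and the force has risen to 25 N, so the cover is seated on the face. I'll check once with the camera before handing in.

```bash
python3 - <<'E'
from fe import *
s=snap('wrist'); cv2.imwrite('pics/w6.png',s['image'])
E
python3 st.py
```

```text
t 20.82 p [ 579.6 -140.3   56.2] yaw_y -0.016 z [ 0.0013  0.0016 -1.    ] q [-0.37  0.66  0.7   1.91 -0.6   0.78  0.65] F [-8.4  6.3 24.9] M [1.06 2.15 0.05] gap 19.4 g 60.0
```

View pics/w6.png

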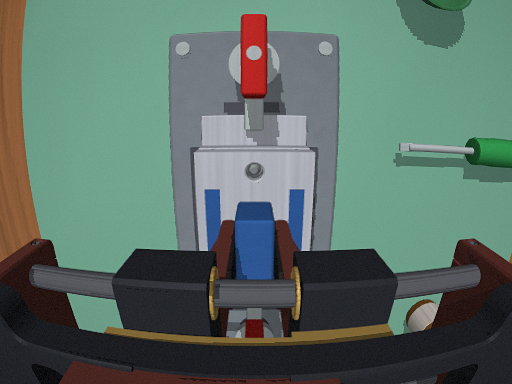

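The view shows the dowel end inside the bore at (254,171), the cover square on the body, and knob_a home with its tongue over the flange at (255,115). The push is steady at 25 N, so I'm handing in.

```bash
python3 -c "
from rig import bot
print(bot.sign_off())"
```

```text
the job is handed in; nothing more can be done
None
```

I handed the job in at about 21 s: both knobs are turned to their stops, and the cover is on the dowels, held flush with about 25 N of push; the hand-in returned no verdict.

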